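# Hold the light box's sprung shutter half open under a bottle

### The job

Inspect the small brown glass bottle with the white cap over the light: gripping it gently, stand it upright in the black ring on the light box's window and let go of it, with the shutter still shut. Then slide the yellow shutter tab against its spring until its pointer is at the long red half-way mark, never near fully open, and hold it there: finish while still holding the shutter half open. Leave the other bottle, the stopper and the little box where they are.

Things in the scene. Friction and masses are not known exactly. Their poses are not given: they have to be found in the camera images.
- bottle: small brown glass bottle with a white cap, 27 mm diameter, 70 mm tall, about 60 g, standing upright on the desk (body straight to about 45 mm up, then a shoulder and a narrower cap). Origin: centre of its underside; z up along the bottle; its yaw does not matter. A grip of 20 to 40 N is gentle and holds it; 60 N or more is too hard.
- dark_bottle: similar brown bottle but with a black cap, 25 mm diameter, 58 mm tall: bystander. Origin: centre of its underside.
- stopper: brown rubber stopper, 23 mm diameter, 22 mm tall: bystander. Origin: centre of its underside.
- cover_box: small blue-grey box, 28 x 32 x 15 mm: bystander. Origin: centre of its underside.
- light_box: flat white-and-grey inspection light box fixed to the desk, 150 mm (its x) by 230 mm (its y), deck 40 mm high. Origin: centre of its underside, on the desk; x points to its back (away from the robot), y to its left, z up; it stands at any yaw within 0.35 rad. The ring and window are on its back half, the shutter tab in a slot 90 mm nearer its front.
- seat (a point): centre of the black ring on the window, at the level of the deck where the bottle's underside rests (40 mm above the desk). The ring is 43 mm across outside, 35 mm inside, 8 mm high, so the bottle has 4 mm of play all round. Axes as the light box.
- tab_top (a point): centre of the top of the yellow shutter tab, an upright plate 22 mm (box x) by 12 mm (box y) standing 45 mm above the deck; moves with the shutter. Axes as the light box.
- half_mark (a point): point on the shutter slot, at deck level, that the centre of the tab must be above at half travel (beside the long red mark). Axes as the light box.
- shutter (a joint): opening of the shutter in m: 0 shut (at rest), 0.070 fully open, 0.035 half. It slides along the light box's +y. The spring shuts it with 2.4 N when shut, 6.6 N at half, 10.8 N fully open, and brings it back when released.

How it is judged:
By the outcome, as a careful person would: the job done as asked, in the order asked, and still so for the second after the job is handed in, while the arm keeps its last pose, push and grip.
It also fails if it takes over 48 s, if anything falls off the work surface, if the arm or the gripper's body presses on something with over 40 N, if the wrist force passes 120 N, or if a joint passes its speed limit or range.

### The arm

A 6-joint arm with a two-finger parallel gripper is mounted at the origin on a cart in front of the work surface, level with it; the furniture and walls round the work are solid. World frame = base frame: x ahead of the robot, y to its left, z up, the work surface at z = 0. Lengths are in m, angles in rad, forces in N, time in s.
With the tool pointing down it reaches from about 0.35 to 0.975 m from the base axis. Payload 17.4 kg.
Tool frame: the origin (TCP) lies between the finger pads; the fingertips stand 22 mm ahead of it and the grasp point (between the pads) lies 3 mm ahead of it; z points along the fingers, x is the direction in which the jaws open and shut, and the axes are right-handed (so a half turn about z gives the same grasp; the last joint's range is limited). The gripper opens to 85 mm and grips with 20 to 120 N. Pads are 22 mm wide; open, the fingers measure 114 mm over their backs; the gripper's body (76 mm by 85 mm) begins 54 mm behind the grasp point. The pads swing forward as they close: fully open they stand 13 mm farther back than shut.
Start: joints at [1.31, 0.116, 1.442, -0, 1.584, -0.038], TCP at [0.149, 0.658, 0.253] pointing down, gripper open.
Joint ranges: [-2.83, 2.83], [-0.83, 2.19], [0.07, 2.5], [-1.14, 4.28], [0.01, 3], [-2.97, 2.97]. Speed limits (rad/s): [1.89, 1.89, 2.22, 3.14, 3.14, 3.14].

### API

Orientations are given as a 3x3 rotation matrix whose columns are the frame's x, y, z axes.
In Python, from plant import bot gives the robot as it stands.
- The arm moves only by the tool move_arm, never from a script. Its argument "series" is one flat list of numbers, 4 for each row, row after row: the shift along the tool's x, y, z in mm, then the turn about the tool's z in rad. A call has 1 to 10 rows; each row shifts and turns the commanded pose from where the row before left it, along the tool's axes as they then stand; what a row does not reach is not made up. A row lasts 1/12 s, in which the tool goes at most 41.7 mm and 7.16 degrees, less where a joint would pass 70% of its speed; a pose out of reach is approached as far as the arm can. A call is refused whole if a number of a shift passes 41.7 or a number of a turn 0.125, either way. A call with a gripper value outside its range is refused whole. "hand" is the opening, from 0 (shut) to 1 (fully open), set as the call begins (left out, the last holds). The fingers move at their own pace and stop on an object; "force" is the grip in N (left out, the last holds). Time passes only in rows, so rows that do not move let the fingers close. It gives the time, the measured TCP pose, the force and the opening at its end, in the units of the state.
- bot.observe(): the state, without advancing time (a new reading comes with each control period).
- bot.capture(name): name is "side" or "top" or "wrist"; returns a dict with "image" (420x560x3 uint8, red, green, blue), "intrinsics" (3x3 intrinsics, pixels), "D" ([k1, k2, p1, p2, k3] as OpenCV has them; the pictures are not rectified), "R" (3x3) and "t" (3): a world point X has camera coordinates R X + t. Camera axes: x right, y down, z forward; pixel columns grow to the right and rows downward; lengths in m; the calibration is good to about 2 mm. A picture is of the moment at which its call begins. There is no depth.
- bot.close_job(): hands the job in, once; it reports no verdict.
The state is a dict: "t": time; "q": joint angles; "qd": joint speeds; "tau": joint torques, N m; "eef_pos": TCP position; "tool_rot": TCP orientation; "wrist_force": force on the tool from outside, world axes, zero at the start; "torque": the same for the moment, N m; "gripper_width": finger opening in m.
Only numpy, scipy, OpenCV 4.12 (cv2) and the standard library are available. Lean on these libraries where they do the work, as an engineer would, in place of code of your own. Each camera call takes 0.05 s, during which the arm holds its last target. There are 200 camera calls.

## Working session

There is one attempt and no reset: what is moved stays moved. The work goes in short steps, Python scripts to look and compute and a tool call to move; the robot and the scene stay as the last step left them, time stands still between calls to the robot, and variables do not carry over. Pictures are saved under pics/ and viewed, about 8 in all and at most 12, crops included, and the job is handed in when it is done.

Besides the shell and the picture viewer there is one more tool, called by a JSON object that holds its "name" and its "arguments". move_arm: Moves the arm, as the interface text tells. Its arguments: {"type":"object","properties":{"series":{"type":"array","items":{"type":"number"}},"hand":{"type":"number"},"force":{"type":"number"}},"required":["series"]}

```bash
mkdir -p pics; ls; python3 - <<'E'
from plant import bot
import cv2,pickle
s=bot.observe();print(s)
d={}
for n in("side","top","wrist"):
    c=bot.capture(n);d[n]=c;cv2.imwrite(f"pics/{n}0.png",c["image"][:,:,::-1]);print(n,c["R"],c["t"],c["intrinsics"],c["D"])
pickle.dump(d,open("c0.pkl","wb"))
E
```

```text
pics
{'t': 0.0, 'q': array([ 1.31021932e+00,  1.16500668e-01,  1.44228084e+00, -3.15964278e-05,
        1.58400511e+00, -3.78144544e-02]), 'qd': array([-0.00059518, -0.00203701,  0.00052007,  0.00068923,  0.00070984,
        0.00105257]), 'tau': array([ 2.36875159e-03, -7.31976056e+01, -6.32492709e+01,  5.39899509e-05,
        6.07155904e-03, -3.89428590e-05]), 'eef_pos': array([0.14910673, 0.65815049, 0.25254259]), 'tool_rot': array([[ 2.20924977e-01,  9.75290766e-01, -2.77084996e-04],
       [ 9.75290074e-01, -2.20925150e-01, -1.16180279e-03],
       [-1.19431058e-03, -1.35669920e-05, -9.99999287e-01]]), 'wrist_force': array([-0.25584854, -0.26958236, -0.00239697]), 'torque': array([ 0.02138181, -0.01810952, -0.03712919]), 'gripper_width': 0.08508786380334506}
side [[-9.18408423e-01 -3.95633540e-01  2.66214308e-04]
 [-2.56871140e-01  5.95778709e-01 -7.60963171e-01]
 [ 3.00903948e-01 -6.98943369e-01 -6.48795023e-01]] [0.48228492 0.1357738  0.89380396] [[429.46953117   0.         274.08400005]
 [  0.         429.46953117 205.68362693]
 [  0.           0.           1.        ]] [-0.03364172  0.          0.          0.          0.        ]
top [[ 5.26051266e-03 -9.99676471e-01 -2.48853622e-02]
 [-9.82034733e-01 -4.70298910e-04 -1.88699660e-01]
 [ 1.88626907e-01  2.54309470e-02 -9.81719490e-01]] [0.09556681 0.51696162 0.83696125] [[386.682186     0.         279.56697147]
 [  0.         386.682186   208.73528001]
 [  0.           0.           1.        ]] [-0.09364744  0.          0.          0.          0.        ]
wrist [[ 0.2204951   0.9753868  -0.00157978]
 [ 0.93335562 -0.21052268  0.29073613]
 [ 0.2832476  -0.06558039 -0.95680197]] [-0.67408057 -0.03797168  0.3796907 ] [[304.37170226   0.         282.20303334]
 [  0.         304.37170226 205.8144838 ]
 [  0.           0.           1.        ]] [0.02311826 0.         0.         0.         0.        ]
```

View pics/top0.png

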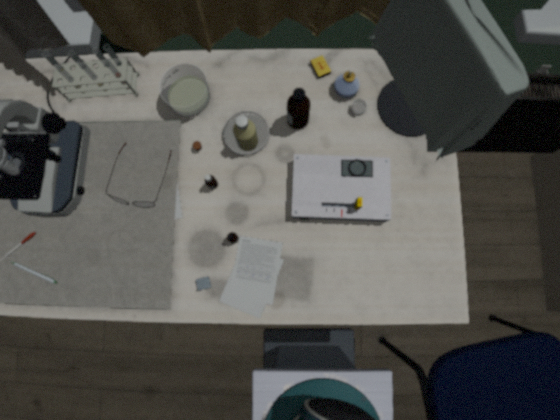

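View pics/side0.png

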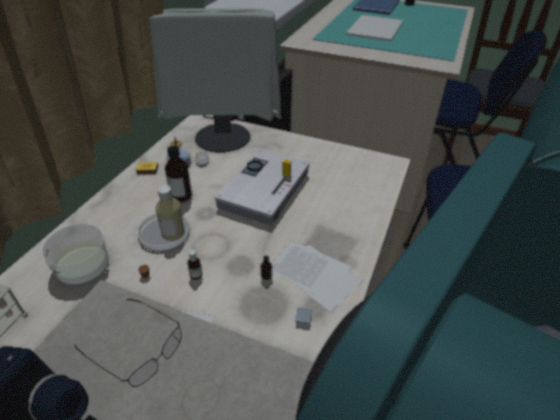

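The top view shows the light box at about (340,187), its ring near (358,168) and the tab near (358,203). The white-cap bottle is near (210,182), the dark bottle (232,238), the stopper (197,146) and the cover box (203,284). In the side view the bottle is at (195,265), the ring (257,166) and the tab (287,169). I'll crop in on these next.

```bash
cat > h.py <<'E'
import numpy as np,cv2
def ray(c,u,v):
    p=cv2.undistortPoints(np.array([[[u,v]]],float),c["intrinsics"],np.array(c["D"]))[0,0]
    R=np.array(c["R"]);o=-R.T@c["t"];return o,R.T@np.array([p[0],p[1],1])
def onz(c,u,v,z):
    o,d=ray(c,u,v);return o+d*(z-o[2])/d[2]
def tri(*l):
    A=0;b=0
    for c,u,v in l:
        o,d=ray(c,u,v);d=d/np.linalg.norm(d);P=np.eye(3)-np.outer(d,d);A=A+P;b=b+P@o
    return np.linalg.solve(A,b)
def proj(c,X):
    return cv2.projectPoints(np.atleast_2d(np.array(X,float)),cv2.Rodrigues(np.array(c["R"]))[0],np.array(c["t"]),c["intrinsics"],np.array(c["D"]))[0][:,0]
def crop(c,u0,v0,w,h,W,H):
    i=c["image"][v0:v0+h,u0:u0+w,::-1]
    return np.clip(cv2.resize(i,(W,H),interpolation=cv2.INTER_CUBIC).astype(float)*1.6,0,255).astype(np.uint8)
E
python3 - <<'E'
import pickle,cv2,numpy as np
from h import *
d=pickle.load(open("c0.pkl","rb"))
a=np.hstack([crop(d["top"],285,145,115,86,400,300),crop(d["top"],180,160,80,60,400,300)])
b=np.hstack([crop(d["side"],210,140,112,84,400,300),crop(d["side"],155,240,80,60,400,300)])
cv2.imwrite("pics/m1.png",np.vstack([a,b]))
E
```

```text
(no output)
```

View pics/m1.png

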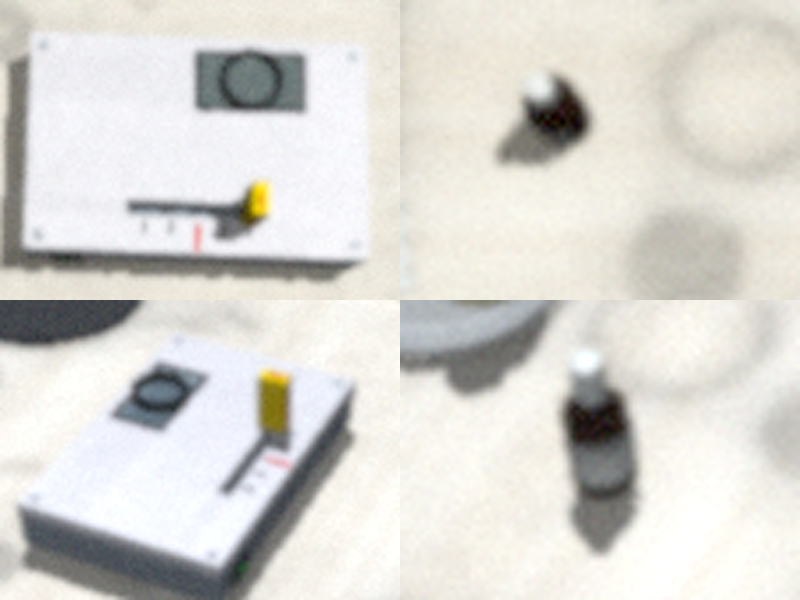

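```bash
python3 - <<'E'
import pickle
from h import *
d=pickle.load(open("c0.pkl","rb"));T,S=d["top"],d["side"]
tl=lambda x,y:(285+x/3.478,145+y/3.488)
sl=lambda x,y:(210+x/3.571,140+(y-300)/3.571)
np.set_printoptions(precision=4,suppress=True)
cs=[onz(T,*tl(*p),.04) for p in[(32,33),(368,43),(366,262),(24,250)]]
print(*cs,"centre",sum(cs)/4)
for k in range(4): print(np.linalg.norm(cs[k]-cs[k-1]),np.arctan2(*(cs[k]-cs[k-1])[:2]))
sc=[onz(S,*sl(*p),.04) for p in[(172,336),(355,380),(215,572),(20,508)]]
print("side BL? corners",*sc)
print("ring",onz(T,*tl(252,80),.046),onz(S,*sl(160,393),.046),tri((T,*tl(252,80)),(S,*sl(160,393))))
print("tab",onz(T,*tl(261,186),.085),onz(S,*sl(275,376),.085))
print("slot left end",onz(T,*tl(128,206),.04), "mark",onz(T,*tl(198,226),.04))
print("cap",onz(T,208,177.6,.07),onz(S,192.6,252,.07),tri((T,208,177.6),(S,192.6,252)))
print("dark cap",onz(T,232,237,.058),"base side",onz(S,196,277,.0))
E
```

```text
[0.6507 0.0631 0.04  ] [ 0.6439 -0.1678  0.04  ] [ 0.492  -0.1586  0.04  ] [0.5    0.0687 0.04  ] centre [ 0.5717 -0.0487  0.04  ]
0.15084411558603508 1.6083377791220843
0.2309895953634072 -3.111782523563716
0.152111693708162 -1.510090861039468
0.2274601767231013 0.03508358368299273
side BL? corners [ 0.6393 -0.1553  0.04  ] [ 0.4913 -0.1553  0.04  ] [0.5008 0.0786 0.04  ] [0.6444 0.0716 0.04  ]
ring [ 0.6154 -0.0857  0.046 ] [ 0.6117 -0.076   0.046 ] [ 0.6178 -0.0874  0.0371]
tab [ 0.5336 -0.0818  0.085 ] [ 0.5234 -0.0758  0.085 ]
slot left end [ 0.5298 -0.0008  0.04  ] mark [ 0.5163 -0.0472  0.04  ]
cap [0.5857 0.2615 0.07  ] [0.5843 0.2655 0.07  ] [0.5868 0.2624 0.0659]
dark cap [0.4503 0.2038 0.058 ] base side [0.5837 0.2698 0.    ]
```

{"name": "move_arm", "arguments": {"series": [0,0,0,-0.094,0,0,0,-0.094,-34,15.5,0,0,-34,15.5,0,0,-34,15.5,0,0,-34,15.5,0,0,-34,15.5,0,0,-34,15.5,0,0,-34,15.5,0,0], "hand": 1, "force": 30}}

```text
t: 0.9
eef_pos: [0.2495, 0.415, 0.253]
tool_rot: [[0.034, 0.999, -0.0], [0.999, -0.034, -0.0], [-0.0, -0.0, -1.0]]
wrist_force: [0.5, 0.8, 0.3]
gripper_width: 0.0852
```

{"name": "move_arm", "arguments": {"series": [-14.5,34,4,0,-14.5,34,4,0,-14.5,34,4,0,-14.5,34,4,0,-14.5,34,4,0,-14.5,34,4,0,-14.5,34,4,0,-14.5,34,4,0,-14.5,34,4,0]}}

```text
t: 1.65
eef_pos: [0.5521, 0.2744, 0.2168]
tool_rot: [[0.035, 0.999, -0.0], [0.999, -0.035, -0.0], [-0.0, -0.0, -1.0]]
wrist_force: [-0.3, 0.8, 0.6]
gripper_width: 0.0852
```

```bash
python3 - <<'E'
from plant import bot
import cv2,pickle
from h import *
np.set_printoptions(precision=4,suppress=True)
c=bot.capture("wrist");pickle.dump(c,open("c1.pkl","wb"))
s=bot.observe();print(s["t"],s["eef_pos"],s["tool_rot"],s["q"],proj(c,[[.585,.263,0],[.585,.263,.07]]))
cv2.imwrite("pics/w1.png",crop(c,0,0,560,420,784,588))
E
```

```text
1.7 [0.5561 0.2717 0.2153] [[ 0.0371  0.9993 -0.0002]
 [ 0.9993 -0.0371 -0.0019]
 [-0.0019 -0.0001 -1.    ]] [ 0.414   0.0078  1.6163 -0.0017  1.5185 -1.1195] [[273.7907 210.1193]
 [271.7822 232.6739]]
```

View pics/w1.png

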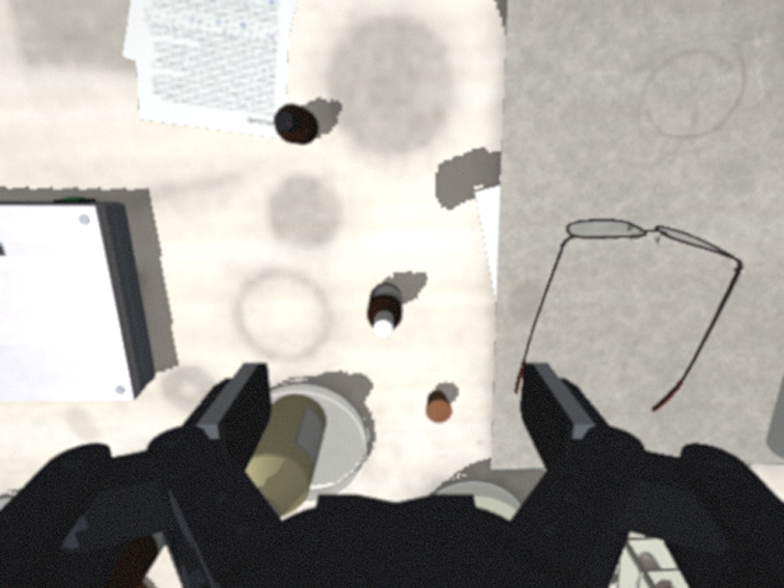

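The wrist view shows the bottle cap at (383,326) in the enlarged picture. That is 1.5 px from the prediction, so I take the bottle as (0.585, 0.264). The dish bottle and stopper are clear of the fingers.

{"name": "move_arm", "arguments": {"series": [-5,17.4,0,0,-5,17.4,0,0,0,0,25,0,0,0,30,0,0,0,30,0,0,0,25,0,0,0,15,0,0,0,5,0,0,0,0,0,0,0,0,0]}}

```text
t: 2.53
eef_pos: [0.5855, 0.2647, 0.0887]
tool_rot: [[0.035, 0.999, 0.001], [0.999, -0.035, 0.001], [0.001, 0.001, -1.0]]
wrist_force: [-0.6, -0.6, 1.4]
gripper_width: 0.0854
```

```bash
python3 - <<'E'
from plant import bot
import cv2,pickle
from h import *
np.set_printoptions(precision=4,suppress=True)
c=bot.capture("wrist");pickle.dump(c,open("c2.pkl","wb"))
s=bot.observe();print(s["t"],s["eef_pos"],s["tool_rot"],proj(c,[[.585,.264,0],[.585,.264,.07]])*1.4)
cv2.imwrite("pics/w2.png",crop(c,0,0,560,420,784,588))
E
```

```text
2.5833 [0.5857 0.2647 0.0892] [[ 0.0347  0.9994  0.002 ]
 [ 0.9994 -0.0347  0.0008]
 [ 0.0009  0.002  -1.    ]] [[394.3507 306.981 ]
 [394.0291 371.4462]]
```

View pics/w2.png

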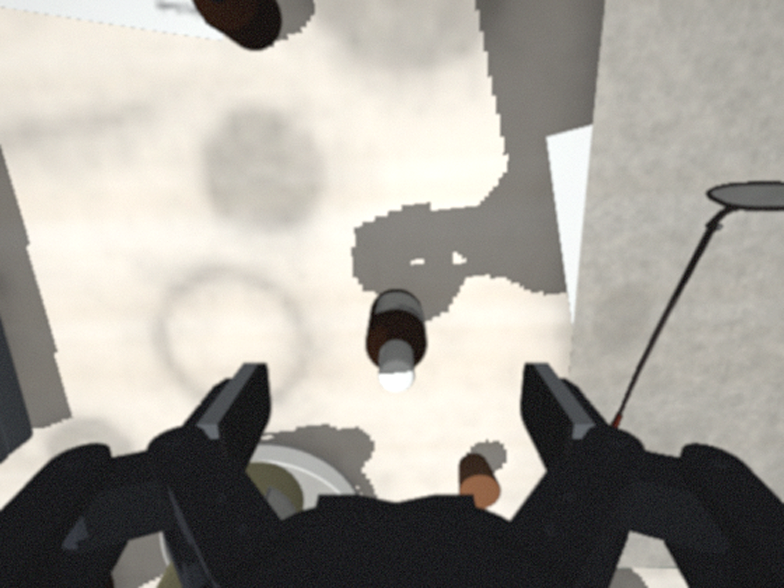

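The cap appears at (396,379) against a predicted (394,371), so the bottle is about 3 mm further in x. I'll correct that, descend and grip at 30 N.

{"name": "move_arm", "arguments": {"series": [0.5,3,10,0,0,0,20,0,0,0,16,0,0,0,6,0,0,0,0,0,0,0,0,0]}}

```text
t: 3.08
eef_pos: [0.5884, 0.265, 0.0359]
tool_rot: [[0.035, 0.999, 0.0], [0.999, -0.035, 0.0], [0.0, 0.0, -1.0]]
wrist_force: [0.3, -1.2, 0.7]
gripper_width: 0.0854
```

{"name": "move_arm", "arguments": {"series": [0,0,0,0,0,0,0,0,0,0,0,0,0,0,0,0,0,0,0,0,0,0,0,0,0,0,0,0,0,0,0,0], "hand": 0, "force": 30}}

```text
t: 3.75
eef_pos: [0.5882, 0.2648, 0.0358]
tool_rot: [[0.035, 0.999, 0.0], [0.999, -0.035, 0.0], [0.0, 0.0, -1.0]]
wrist_force: [-2.1, -1.5, 6.2]
gripper_width: 0.0263
```

{"name": "move_arm", "arguments": {"series": [0,0,-8,0,0,0,-25,0,0,0,-36,0,0,0,-36,0,0,0,-25,0,-29,-5.6,-5,0,-29,-5.6,0,0,-29,-5.6,0,0,-29,-5.6,0,0,-29,-5.6,0,0]}}

```text
t: 4.58
eef_pos: [0.5544, 0.1197, 0.1706]
tool_rot: [[0.034, 0.999, 0.0], [0.999, -0.034, 0.0], [0.0, 0.0, -1.0]]
wrist_force: [0.2, -0.0, -0.9]
gripper_width: 0.0262
```

{"name": "move_arm", "arguments": {"series": [-34,8.7,0,0,-34,8.7,0,0,-34,8.7,0,0,-34,8.7,0,0,-34,8.7,0,0,-24,6,0,0,-10,2.7,0,0,0,0,0,0,0,0,0,0]}}

```text
t: 5.33
eef_pos: [0.6, -0.0847, 0.1703]
tool_rot: [[0.036, 0.999, -0.0], [0.999, -0.036, 0.0], [0.0, -0.0, -1.0]]
wrist_force: [-0.2, 0.2, -0.2]
gripper_width: 0.0261
```

```bash
python3 - <<'E'
from plant import bot
import cv2,pickle
from h import *
np.set_printoptions(precision=4,suppress=True)
c=bot.capture("wrist");pickle.dump(c,open("c3.pkl","wb"));T=bot.capture("top");S=bot.capture("side");pickle.dump((T,S),open("c3b.pkl","wb"))
s=bot.observe();print(s["t"],s["eef_pos"],s["tool_rot"],s["wrist_force"],s["gripper_width"],proj(c,[[.6154,-.0857,.048],[.5336,-.0818,.085],[.5163,-.0472,.04]])*1.4)
cv2.imwrite("pics/w3.png",crop(c,0,0,560,420,784,588))
E
```

```text
5.4833 [ 0.5999 -0.0836  0.1704] [[ 0.0336  0.9994  0.    ]
 [ 0.9994 -0.0336  0.0002]
 [ 0.0002  0.     -1.    ]] [ 0.4935  0.0616 -0.9533] 0.026158717032146526 [[394.7949 313.6081]
 [396.8888 176.5102]
 [457.877  138.5999]]
```

View pics/w3.png

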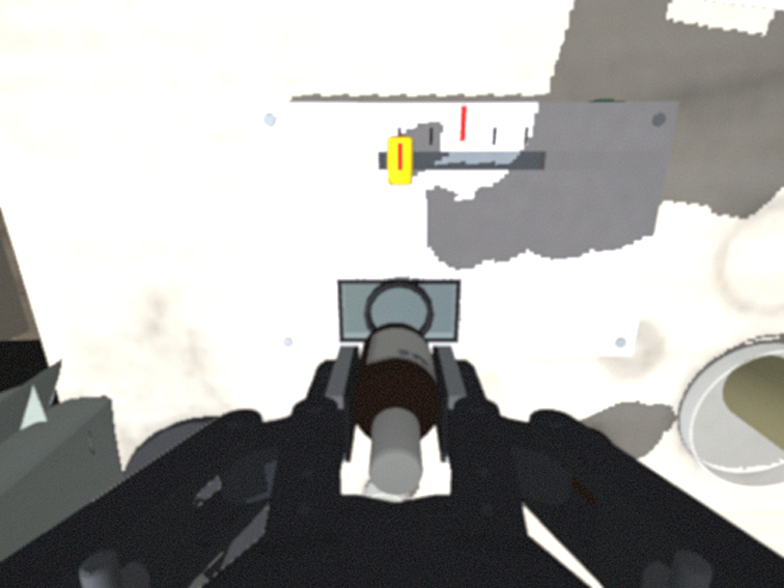

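The ring is at (399,312), the tab top at (400,161), and the long red mark at x=463 with the slot row at 160. The box edges are parallel to the image, so its yaw is about -0.034.

```bash
python3 - <<'E'
import pickle
from h import *
np.set_printoptions(precision=4,suppress=True)
c=pickle.load(open("c3.pkl","rb"));k=1/1.4
f=lambda u,v,z:onz(c,u*k,v*k,z)
print("ring ctr",f(399,312,.048),"window",f(399,311,.04),"ring L,R",f(365,312,.048),f(433,312,.048))
print("tabtop",f(400.5,161,.085),"slot ends",f(379,160,.04),f(545,160,.04),"half",f(463.5,160,.04))
print("screws",f(269,119,.04),f(658,119,.04),f(620,342,.04),f(288,342,.04))
b=[.5999,-.0836]
print("bottle proj",proj(c,[[*b,.1344],[b[0]-.0135,b[1],.1344],[b[0],b[1]-.0135,.1344],[b[0],b[1]+.0135,.1344],[*b,.2044]])*1.4)
E
```

```text
ring ctr [ 0.6145 -0.0831  0.048 ] window [ 0.6167 -0.0831  0.04  ] ring L,R [ 0.6137 -0.1037  0.048 ] [ 0.6152 -0.0625  0.048 ]
tabtop [ 0.5267 -0.0799  0.085 ] slot ends [ 0.526  -0.0914  0.04  ] [0.5295 0.0017 0.04  ] half [ 0.5277 -0.0439  0.04  ]
screws [ 0.5027 -0.1505  0.04  ] [0.5107 0.0611 0.04  ] [0.6425 0.0566 0.04  ] [ 0.6352 -0.1547  0.04  ]
bottle proj [[398.4727 351.9401]
 [397.3447 320.5569]
 [364.9355 353.0217]
 [432.0665 350.875 ]
 [400.6128 476.5996]]
```

{"name": "move_arm", "arguments": {"series": [0.5,7.5,0,0,0.5,7.5,0,0,0,0,20,0,0,0,25,0,0,0,18,0,0,0,7,0,0,0,0,0,0,0,0,0]}}

```text
t: 6.15
eef_pos: [0.6156, -0.0841, 0.101]
tool_rot: [[0.035, 0.999, 0.0], [0.999, -0.035, -0.0], [-0.0, 0.0, -1.0]]
wrist_force: [0.7, 0.6, 0.6]
gripper_width: 0.0259
```

```bash
python3 - <<'E'
from plant import bot
import cv2,pickle
from h import *
np.set_printoptions(precision=4,suppress=True)
d={n:bot.capture(n) for n in("wrist","top","side")};pickle.dump(d,open("c4.pkl","wb"))
s=bot.observe();p=s["eef_pos"];print(s["t"],p,s["wrist_force"],s["gripper_width"])
c=d["wrist"];print((proj(c,[[.6155,-.083,.048],[.5945,-.083,.048],[p[0]-.0135,p[1],p[2]-.0358]])-[150,130])*4)
a=np.vstack([crop(d["side"],205,130,100,75,400,300),crop(d["top"],290,140,100,75,400,300)])
cv2.imwrite("pics/w4.png",np.hstack([crop(c,230,150,100,150,400,600),a]))
E
```

```text
6.3 [ 0.6158 -0.0844  0.1019] [ 0.4746  0.2107 -0.5354] 0.026366968593169775
[[538.317  436.9822]
 [533.8493 306.788 ]
 [526.1423 400.7307]]
```

View pics/w4.png

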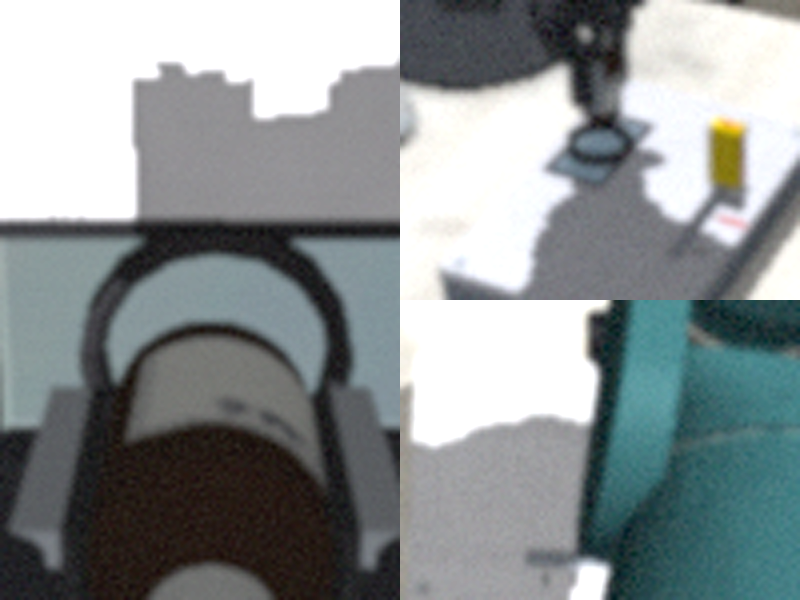

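The ring and the bottle's base are centred on each other within about 1 mm. In the crop the ring centre is at x=217 and the bottle base at about x=220, with the near edges as predicted. I'll lower it gently.

{"name": "move_arm", "arguments": {"series": [0,0,6,0,0,0,7,0,0,0,6,0,0,0,3,0,0,0,1.5,0,0,0,0,0,0,0,0,0]}}

```text
t: 6.88
eef_pos: [0.6151, -0.0843, 0.0769]
tool_rot: [[0.035, 0.999, 0.0], [0.999, -0.035, -0.0], [-0.0, 0.0, -1.0]]
wrist_force: [0.5, -0.4, -0.6]
gripper_width: 0.0266
```

{"name": "move_arm", "arguments": {"series": [0,0,1,0,0,0,0,0,0,0,0,0]}}

```text
t: 7.13
eef_pos: [0.6151, -0.0843, 0.0759]
tool_rot: [[0.035, 0.999, 0.0], [0.999, -0.035, -0.0], [-0.0, 0.0, -1.0]]
wrist_force: [-0.5, 0.3, -0.3]
gripper_width: 0.0266
```

{"name": "move_arm", "arguments": {"series": [0,0,1,0,0,0,0,0,0,0,0,0]}}

```text
t: 7.38
eef_pos: [0.6153, -0.0844, 0.0758]
tool_rot: [[0.035, 0.999, 0.001], [0.999, -0.035, -0.0], [-0.0, 0.001, -1.0]]
wrist_force: [-3.6, 0.9, 7.5]
gripper_width: 0.0263
```

Contact came at the expected height with 7.5 N. Next I release and retreat straight up.

{"name": "move_arm", "arguments": {"series": [0,0,0,0,0,0,0,0,0,0,0,0,0,0,0,0,0,0,0,0,0,0,0,0,0,0,0,0,0,0,0,0], "hand": 1}}

```text
t: 8.05
eef_pos: [0.6151, -0.0843, 0.0748]
tool_rot: [[0.035, 0.999, -0.0], [0.999, -0.035, -0.0], [-0.0, -0.0, -1.0]]
wrist_force: [0.0, 0.2, -0.5]
gripper_width: 0.0852
```

{"name": "move_arm", "arguments": {"series": [0,0,-5,0,0,0,-20,0,0,0,-30,0,0,0,-30,0,0,0,-15,0,0,-20,0,0,0,-30,0,0,0,-25,0,0,0,-10,0,0,0,0,0,0]}}

```text
t: 8.88
eef_pos: [0.5289, -0.0813, 0.1752]
tool_rot: [[0.035, 0.999, 0.001], [0.999, -0.035, -0.0], [-0.0, 0.001, -1.0]]
wrist_force: [-0.1, -1.1, -0.8]
gripper_width: 0.0855
```

```bash
python3 - <<'E'
from plant import bot
import cv2,pickle
from h import *
np.set_printoptions(precision=4,suppress=True)
d={n:bot.capture(n) for n in("wrist","top","side")};pickle.dump(d,open("c5.pkl","wb"))
s=bot.observe();p=s["eef_pos"];print(s["t"],p,s["wrist_force"],s["gripper_width"],s["tool_rot"][:,0])
c=d["wrist"]
ax=np.array([.0345,.9994])
print("half,tab pred in crop px",(proj(c,[[.5277,-.0439,.04],[.5267,-.0799,.085],[.5267,-.0799,.04],[.6155,-.083,.11]])-[180,110])*2)
b=np.vstack([crop(d["side"],200,130,100,75,400,300),crop(d["top"],290,140,100,75,400,300)])
cv2.imwrite("pics/w5.png",np.hstack([crop(c,180,110,200,300,400,600),b]))
E
```

```text
9.0333 [ 0.5309 -0.0814  0.175 ] [ 0.3523 -0.0437 -0.071 ] 0.08541515642073638 [ 0.0348  0.9994 -0.    ]
half,tab pred in crop px [[291.0424 178.8909]
 [209.1671 212.9009]
 [208.4696 179.4216]
 [209.0215 464.0189]]
```

View pics/w5.png

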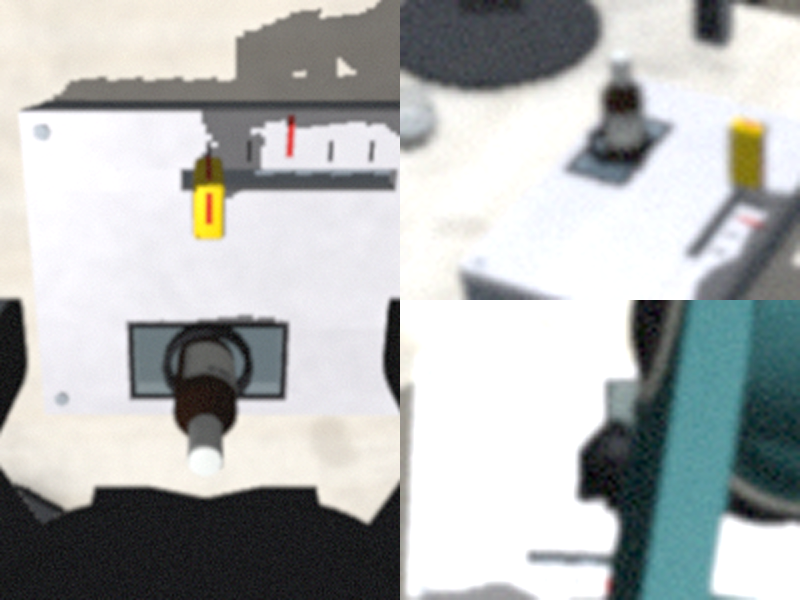

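The bottle stands upright in the ring. The tab top is at (208.5,212) against a predicted (209,213), and the half mark at x=291 is as predicted. I'll descend onto the tab and grip it.

{"name": "move_arm", "arguments": {"series": [1.3,-4,5,0,0,0,20,0,0,0,25,0,0,0,25,0,0,0,18,0,0,0,7,0,0,0,0,0,0,0,0,0]}}

```text
t: 9.7
eef_pos: [0.5266, -0.0799, 0.0752]
tool_rot: [[0.035, 0.999, -0.0], [0.999, -0.035, 0.0], [0.0, -0.0, -1.0]]
wrist_force: [0.1, -0.2, 0.9]
gripper_width: 0.0851
```

{"name": "move_arm", "arguments": {"series": [0,0,0,0,0,0,0,0,0,0,0,0,0,0,0,0,0,0,0,0,0,0,0,0,0,0,0,0,0,0,0,0,0,0,0,0,0,0,0,0], "hand": 0, "force": 40}}

```text
t: 10.53
eef_pos: [0.5263, -0.08, 0.0751]
tool_rot: [[0.035, 0.999, 0.0], [0.999, -0.035, -0.0], [-0.0, 0.0, -1.0]]
wrist_force: [-1.8, 0.4, 4.5]
gripper_width: 0.0116
```

{"name": "move_arm", "arguments": {"series": [3,0,0,0,5,0,0,0,6,0,0,0,6,0,0,0,6,0,0,0,5,0,0,0,3,0,0,0,1,0,0,0,0,0,0,0,0,0,0,0]}}

```text
t: 11.37
eef_pos: [0.5276, -0.0454, 0.0751]
tool_rot: [[0.035, 0.999, 0.0], [0.999, -0.035, -0.001], [-0.001, 0.0, -1.0]]
wrist_force: [-2.0, -6.4, 5.4]
gripper_width: 0.0112
```

```bash
python3 - <<'E'
from plant import bot
import cv2,pickle
from h import *
np.set_printoptions(precision=4,suppress=True)
d={n:bot.capture(n) for n in("wrist","top","side")};pickle.dump(d,open("c6.pkl","wb"))
s=bot.observe();p=s["eef_pos"];print(s["t"],p,s["wrist_force"],s["gripper_width"],s["tool_rot"][:,0])
c=d["wrist"]
print("half, tab base now",(proj(c,[[.5277,-.0439,.04],[p[0],p[1],.04],[p[0],p[1],.085]])-[180,110])*2)
b=np.vstack([crop(d["side"],200,130,100,75,400,300),crop(d["top"],290,140,100,75,400,300)])
cv2.imwrite("pics/w6.png",np.hstack([crop(c,180,110,200,300,400,600),b]))
E
```

```text
11.5167 [ 0.5276 -0.0455  0.0751] [-2.3193 -5.9971  4.4314] 0.01148113182211502 [ 0.0348  0.9994 -0.0013]
half, tab base now [[211.1389 284.6046]
 [205.4136 284.293 ]
 [205.3659 378.3908]]
```

View pics/w6.png

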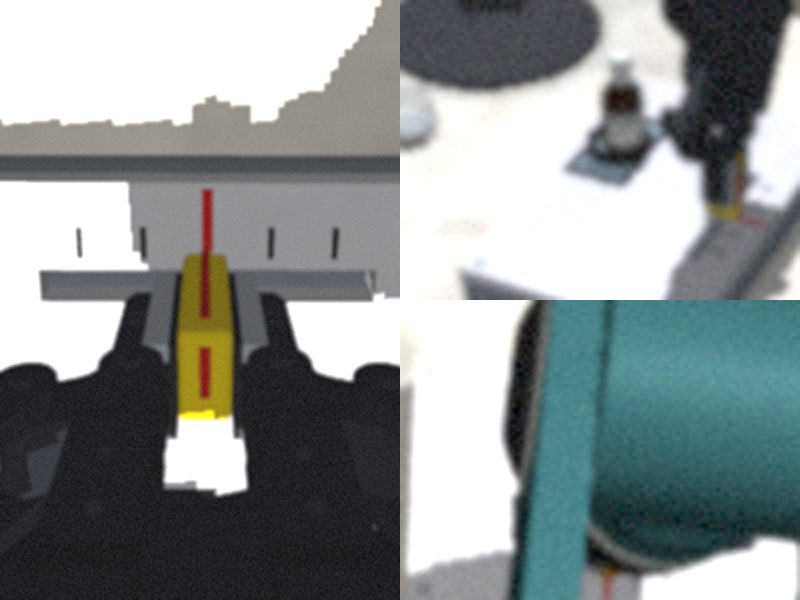

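The pointer is on the long red mark: it reads x≈206 against 207.5, about 0.3 mm short. The spring force is about 6.2 N and the bottle still stands in the ring. I'll nudge the tab 0.4 mm and check once more.

{"name": "move_arm", "arguments": {"series": [0.4,0,0,0,0,0,0,0,0,0,0,0,0,0,0,0,0,0,0,0,0,0,0,0]}}

```text
t: 12.02
eef_pos: [0.5275, -0.0451, 0.0751]
tool_rot: [[0.035, 0.999, 0.0], [0.999, -0.035, -0.001], [-0.001, 0.0, -1.0]]
wrist_force: [-2.5, -5.4, 4.5]
gripper_width: 0.0114
```

```bash
python3 - <<'E'
from plant import bot
s=bot.observe();print(s["t"],s["eef_pos"],s["wrist_force"],s["gripper_width"])
print(bot.close_job())
E
```

```text
12.0167 [ 0.52754663 -0.04514961  0.07509896] [-2.45396397 -5.3742191   4.46025355] 0.011430655158215237
the job is handed in; nothing more can be done
None
```

The bottle stands upright and released in the ring, and the shutter is held half open in the gripper. The job was handed in at 12.0 s.

- **Bottle:** I gripped it at 30 N and lowered it into the ring with the shutter still shut, meeting the deck at the expected height with 7.5 N. Pictures after release, and again with the shutter half open, show it upright in the ring.
- **Shutter:** I gripped the yellow tab at 40 N and slid it about 35 mm. The last picture had the pointer about 0.3 mm short of the long red mark, so I nudged it 0.4 mm and took no picture after that. By the arm's own position the tab has travelled about 34.9 mm.
- **Spring force:** along the slide it read 6.4 and 6.0 N before the nudge and 5.4 N at the end. The half-way value should be 6.6 N, so the final reading is a little low, but readings scatter by about 1 N.
- **Other objects:** I did not touch the dark bottle, the stopper or the little box. I took no separate final picture of them.

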